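# Store the returned battery packs the same way round in their case

## Task

Put the two loose battery packs into the two empty pockets of the open blue case, either pack in either pocket, so that all three packs sit the same way: grey contact rail up, red latch towards the lid, lying flat on the pocket floor. Do not drop a pack or let it topple over (set it down under control), and leave the pack already in the case and the other things on the counter where they are.

Things in the scene. Friction and masses are not known exactly. Their poses are not given: they have to be found in the camera images.
- pack_a: Black battery pack, yellow band, 110 x 56 x 45 mm (local x, y, z), 0.3-0.5 kg. Origin: centre of the underside. +z: contact side, with a grey rail 62 x 34 mm, 12 mm proud (x -39 to 23, top at z = 57 mm). +x: latch end. Starts standing on its plain end, latch end up (110 mm tall), contact side facing the robot or either side.
- pack_b: Black battery pack, yellow band, 110 x 56 x 45 mm (local x, y, z), 0.3-0.5 kg. Origin: centre of the underside. +z: contact side, with a grey rail 62 x 34 mm, 12 mm proud (x -39 to 23, top at z = 57 mm). +x: latch end. Starts lying flat on the counter, rail up, at any yaw.
- pack_c: Black battery pack, yellow band, 110 x 56 x 45 mm (local x, y, z), 0.3-0.5 kg. Origin: centre of the underside. +z: contact side, with a grey rail 62 x 34 mm, 12 mm proud (x -39 to 23, top at z = 57 mm). +x: latch end. Already lies correctly in the middle pocket of the case: the pattern to follow. Leave it there.
- pack_a_latch (a point): pack_a: Top of its red latch button (16 x 30 mm, 6 mm proud of the contact side), at local (40, 0, 51) mm of the pack.
- pack_b_latch (a point): pack_b: Top of its red latch button (16 x 30 mm, 6 mm proud of the contact side), at local (40, 0, 51) mm of the pack.
- case: Blue case fixed to the counter, 316 x 166 mm (local x, y); black foam insert with orange pocket floors, top 30 mm above the counter; rim 34 mm high. Origin: centre of its underside. Pockets in a row along local x at x = -92, 0, +92 mm, y = 0. The open lid stands upright, fixed, along the +y side: inner face at y = 81 mm, 34 to 194 mm above the counter, whole length.
- pocket_near (a point): Floor centre of the empty pocket nearer the robot (case x = -92 mm), 14 mm above the counter. Axes as the case: lid towards +y. Each pocket is 65 x 119 mm (x, y), 16 mm deep, walls vertical; a pack lies in it with pack +x along case +y, its body 29 mm (rail 41 mm) above the foam.
- pocket_far (a point): The same for the empty pocket farther from the robot (case x = +92 mm).
- spray_can: Bystander: upright orange and metal spray can, 52 mm diameter, 150 mm tall. Origin: centre of its underside.
- red_bin: Bystander: empty open red bin 100 x 150 x 75 mm (local x, y, z). Origin: centre of its underside.
- wrench: Bystander: steel wrench 180 mm long lying along its local x, about 35 mm wide at most and under 20 mm high. Origin: on the counter near the middle of its length.
- tape: Bystander: yellow tape measure standing on its edge, 70 x 40 x 65 mm (local x, y, z). Origin: centre of its underside.
Mind the look-alikes: they are no part of the job. What is shaped like the pack_b but pink is not meant. Leave any pink look-alike of the pack_c alone.

How it is judged:
At the end, for the whole second after the job is handed in: One loose pack in each empty pocket: its origin within 7 mm of the pocket centre in each horizontal direction and within 4 mm of the pocket floor, its contact side up within 5 degrees, its latch end on the lid side; both packs released and at rest; pack_c still lying flat in its pocket (((x of pack_a in the frame of pocket_near between -0.007 and 0.007 m and y of pack_a in the frame of pocket_near between -0.007 and 0.007 m and z of pack_a in the frame of pocket_near between -0.004 and 0.004 m and angle between each of pack_a, pack_b's own z axis and vertical below 0.09 rad and y of pack_a_latch in the frame of pocket_near above 0.025 m and x of pack_b in the frame of pocket_far between -0.007 and 0.007 m and y of pack_b in the frame of pocket_far between -0.007 and 0.007 m and z of pack_b in the frame of pocket_far between -0.004 and 0.004 m and y of pack_b_latch in the frame of pocket_far above 0.025 m) or (x of pack_b in the frame of pocket_near between -0.007 and 0.007 m and y of pack_b in the frame of pocket_near between -0.007 and 0.007 m and z of pack_b in the frame of pocket_near between -0.004 and 0.004 m and angle between each of pack_b, pack_a's own z axis and vertical below 0.09 rad and y of pack_b_latch in the frame of pocket_near above 0.025 m and x of pack_a in the frame of pocket_far between -0.007 and 0.007 m and y of pack_a in the frame of pocket_far between -0.007 and 0.007 m and z of pack_a in the frame of pocket_far between -0.004 and 0.004 m and y of pack_a_latch in the frame of pocket_far above 0.025 m)) and linear speed of each of pack_a, pack_b below 0.02 m/s and angle between pack_c's own z axis and vertical below 0.09 rad); the robot touches nothing.
It fails at once if pack_a falls, is dropped or knocked over (faster than 0.5 m/s while the fingers do not hold it) (linear speed of pack_a above 0.5 m/s and contact force between the fingers and pack_a below 0.3 N).
It fails at once if pack_b falls, is dropped or knocked over (faster than 0.5 m/s while the fingers do not hold it) (linear speed of pack_b above 0.5 m/s and contact force between the fingers and pack_b below 0.3 N).
It fails at once if pack_c is shifted by more than 15 mm (distance of pack_c from where it was at the start of the episode above 0.015 m).
It fails at once if the spray can, red bin, wrench or tape measure is moved by more than 30 mm, or the can is knocked over (distance of any of spray_can, red_bin, wrench, tape from where it was at the start of the episode above 0.03 m or angle between spray_can's own z axis and vertical above 0.5 rad).
It also fails if it takes over 72 s, if anything falls off the work surface, if the arm or the gripper's body presses on something with over 40 N, if the wrist force passes 120 N, or if a joint passes its speed limit or range.

## Robot

A 6-joint arm with a two-finger parallel gripper is mounted at the origin on the work surface. World frame = base frame: x ahead of the robot, y to its left, z up, the work surface at z = 0. Lengths are in m, angles in rad, forces in N, time in s.
With the tool pointing down it reaches from about 0.25 to 0.85 m from the base axis. Payload 12.5 kg.
Tool frame: the origin (TCP) lies on the centre line of the jaws, within the pads' length; the fingertips stand 17 mm ahead of it and the grasp point (between the pads) lies 2 mm behind it; z points along the fingers, y is the line along which they close (so a half turn about z gives the same grasp; the last joint's range is limited). The gripper opens to 93 mm and grips with 3 to 60 N. Pads are 15 mm wide; open, the fingers measure 128 mm over their backs; the gripper's body (75 mm by 188 mm) begins 65 mm behind the grasp point.
Start: joints at [1.144, 0.351, 1.652, -0, 1.139, -0.085], TCP at [0.184, 0.518, 0.236] pointing down, gripper open.
Joint ranges: [-2.75, 2.75], [-0.79, 2.1], [0.01, 2.65], [-1.57, 4.71], [0.07, 3.14], [-2.87, 2.87]. Speed limits (rad/s): [2.22, 2.22, 2.79, 3.14, 3.14, 3.14].

## Interface

Orientations are given as a rotation vector (axis times angle).
In Python, from plant import env, read_camera, job, recognise, trace gives the robot as it stands. The module is installed in compiled form; this text tells all that it offers.
- The arm moves only by the shell command python3 -m handwheel 'ROWS'. ROWS is JSON, a list of rows, each an object of numbers: "ax", "ay", "az": the turn, a rotation vector about the world's x, y, z in degrees; "x", "y", "z": the shift along the world's x, y, z in cm; "fingers": the closure, from 0 (fully open) to 1 (shut). In form: [{"ax": .., "ay": .., "az": .., "x": .., "y": .., "z": .., "fingers": ..}, ...]. A call has 1 to 10 rows; each row is the pose to reach, as a shift and turn from the pose commanded when the call began; what a row does not reach only later rows make up. A row lasts 1/10 s, in which the tool goes at most 50 mm and 8.59 degrees, less where a joint would pass 70% of its speed; a pose out of reach is approached as far as the arm can. A call with a gripper value outside its range is refused whole. The fingers move at their own pace and stop on an object; the grip force is fixed at half the most. Time passes only in rows, so rows that repeat a pose let the fingers close. It gives the time, the measured TCP pose, the force, the opening and the grip force at its end, in the units of the state.
- env.state(): the state, without advancing time (a new reading comes with each control period).
- read_camera(name): name is "scene" or "side" or "wrist"; returns a dict with "image" (420x560x3 uint8, blue, green, red), "mtx" (3x3 intrinsics, pixels), "dist_coeffs" ([k1, k2, p1, p2, k3] as OpenCV has them; the pictures are not rectified), "extrinsics" (4x4, takes a point from camera to world coordinates). Camera axes: x right, y down, z forward; pixel columns grow to the right and rows downward; lengths in m; the calibration is good to about 2 mm. A picture is of the moment at which its call begins. There is no depth.
- job.hand_in(): hands the job in; it is judged then, once.
Trained networks look in a picture, given as the dict that the camera call returned (one of the last four; its "shot" number tells which), for a name from the list of things; names that differ only in an ending like _2 or _b are one class to them, and where a whole thing is asked for, a point or a joint stands for the part that bears it (a point fixed in the world has none). Each returns a list of dicts, best first, with "p" (0 to 1); they miss things now and then, are a little off and sometimes report something else, mostly with a low value. They report only what shows in the picture. A call takes as long as a camera call. They do not tell look-alikes from the thing itself.
- recognise(picture, name): "point" ([x, y, z] in m, in world coordinates, good to about 4 mm: the middle of the surface that is visible of it).
- trace(picture, name): "pixels" (420x560 bool, what is visible of it).
The state is a dict: "time": time; "qpos": joint angles; "dq": joint speeds; "joint_torque": joint torques, N m; "ee_pos": TCP position; "eef_rot": TCP orientation; "ft_force": force on the tool from outside, world axes, zero at the start; "ft_torque": the same for the moment, N m; "opening": opening from 0.0 (shut) to 1.0 (fully open); "grasp_force": force on a finger pad.
Only numpy, scipy, OpenCV 4.12 (cv2) and the standard library are available. Lean on these libraries where they do the work, as an engineer would, in place of code of your own. Each camera call takes 0.05 s, during which the arm holds its last target. There are 200 camera calls.

## Working session

There is one attempt and no reset: what is moved stays moved. The work goes in short steps, Python scripts to look and compute and a shell command to move; the robot and the scene stay as the last step left them, time stands still between calls to the robot, and variables do not carry over. Pictures are saved under pics/ and viewed, at most 10 in all, crops included, and the job is handed in when it is done.

```bash
mkdir -p pics
cat > h.py <<'E'
import numpy as np, cv2
from plant import env, read_camera, job, recognise, trace
def ray(p,uv):
    u=cv2.undistortPoints(np.array([[uv]],float),p["mtx"],p["dist_coeffs"])[0,0] if True else 0
    T=np.array(p["extrinsics"]); return T[:3,3],T[:3,:3]@np.array([u[0],u[1],1])
def at_z(p,uv,z):
    o,d=ray(p,uv); return o+d*(z-o[2])/d[2]
def prep(p):
    p["mtx"]=np.array(p["mtx"],float);p["dist_coeffs"]=np.array(p["dist_coeffs"],float);return p
def proj(p,X):
    T=np.linalg.inv(np.array(p["extrinsics"])); r=cv2.Rodrigues(T[:3,:3])[0]
    return cv2.projectPoints(np.array(X,float).reshape(-1,1,3),r,T[:3,3],p["mtx"],p["dist_coeffs"])[0][:,0]
E
python3 - <<'E'
from h import *
s=env.state();print(s["ee_pos"],s["eef_rot"],s["opening"],s["time"])
for c in ["scene","side"]:
    p=prep(read_camera(c));cv2.imwrite(f"pics/{c}0.png",p["image"]);print(c,np.round(p["extrinsics"],3).tolist())
    for n in ["pack_a","pack_a_latch","case","spray_can","red_bin","wrench","tape"]:
        print(n,[(round(d["p"],2),np.round(d["point"],3).tolist(),proj(p,d["point"]).round().tolist()) for d in recognise(p,n)])
E
```

```text
[0.18423643 0.51789167 0.23510749] [-5.34294618e-01 -3.09556448e+00  1.80404164e-03] 1.0018191833451173 0.0
scene [[0.554, 0.52, -0.65, 1.351], [0.832, -0.361, 0.421, -0.517], [-0.016, -0.774, -0.633, 0.896], [0.0, 0.0, 0.0, 1.0]]
pack_a [(0.94, [0.526, 0.182, 0.06], [[328.0, 189.0]]), (0.93, [0.402, -0.388, 0.046], [[112.0, 250.0]]), (0.69, [0.499, -0.08, 0.078], [[239.0, 215.0]]), (0.59, [0.537, -0.247, 0.046], [[187.0, 260.0]]), (0.38, [0.587, 0.404, 0.024], [[401.0, 183.0]])]
pack_a_latch [(0.58, [0.5, -0.078, 0.075], [[240.0, 216.0]])]
case [(0.96, [0.538, 0.269, 0.037], [[354.0, 187.0]])]
spray_can [(0.95, [0.708, -0.118, 0.103], [[272.0, 265.0]])]
red_bin [(0.71, [0.683, -0.302, 0.03], [[195.0, 316.0]])]
wrench [(0.61, [0.366, -0.201, 0.008], [[176.0, 225.0]])]
tape [(0.95, [0.669, -0.022, 0.055], [[297.0, 252.0]])]
side [[-0.468, 0.577, -0.669, 1.395], [0.883, 0.317, -0.345, 0.461], [0.013, -0.753, -0.658, 0.942], [0.0, 0.0, 0.0, 1.0]]
pack_a [(0.89, [0.498, -0.06, 0.068], [[259.0, 202.0]]), (0.86, [0.532, 0.206, 0.06], [[338.0, 241.0]]), (0.83, [0.552, 0.417, 0.047], [[411.0, 278.0]]), (0.8, [0.396, -0.377, 0.035], [[192.0, 163.0]]), (0.7, [0.532, -0.231, 0.045], [[205.0, 196.0]])]
pack_a_latch [(0.71, [0.499, -0.061, 0.071], [[258.0, 201.0]])]
case [(0.97, [0.571, 0.223, 0.029], [[337.0, 261.0]]), (0.56, [0.5, -0.058, 0.068], [[259.0, 202.0]])]
spray_can [(0.67, [0.707, -0.098, 0.1], [[207.0, 233.0]])]
red_bin [(0.73, [0.691, -0.306, 0.039], [[152.0, 221.0]]), (0.25, [0.528, 0.206, 0.062], [[338.0, 240.0]])]
wrench [(0.55, [0.371, -0.229, 0.006], [[234.0, 179.0]])]
tape [(0.94, [0.672, -0.0, 0.06], [[246.0, 248.0]])]
```

View pics/scene0.png

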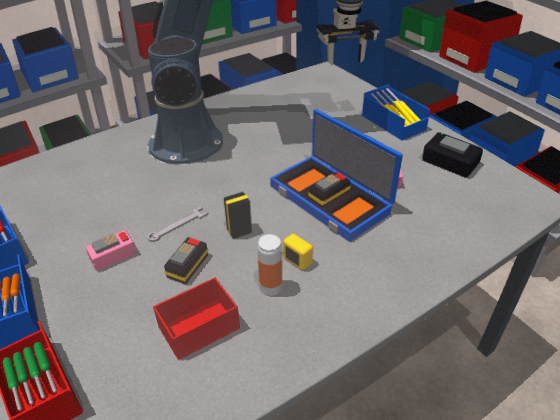

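View pics/side0.png

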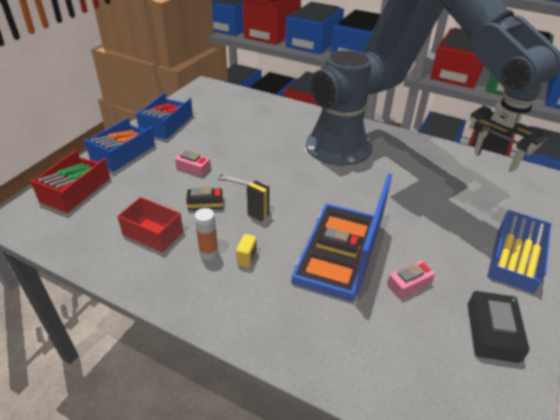

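Candidates: in the scene view, the standing black pack at (238,215) is pack_a and the flat black pack at (186,258) is pack_b. The case holds pack_c at (329,187). The pink look-alikes at (112,248) and behind the lid at (399,180) are not meant, and neither is the black charger at (452,153). Next is a close crop.

Run:
```python
import cv2,numpy as np
a=cv2.imread("pics/scene0.png");b=cv2.imread("pics/side0.png")
def c(i,x,y,w,h,s):return cv2.resize(i[y:y+h,x:x+w],None,fx=s,fy=s,interpolation=cv2.INTER_CUBIC)
m=np.vstack([np.hstack([c(a,160,185,100,100,3),c(a,262,110,166,100,3)]),np.hstack([c(b,180,170,100,100,3),c(b,285,180,166,100,3)[:, :498]])])
print(m.shape);cv2.imwrite("pics/m0.png",m)
```

```text
(600, 798, 3)
```

View pics/m0.png

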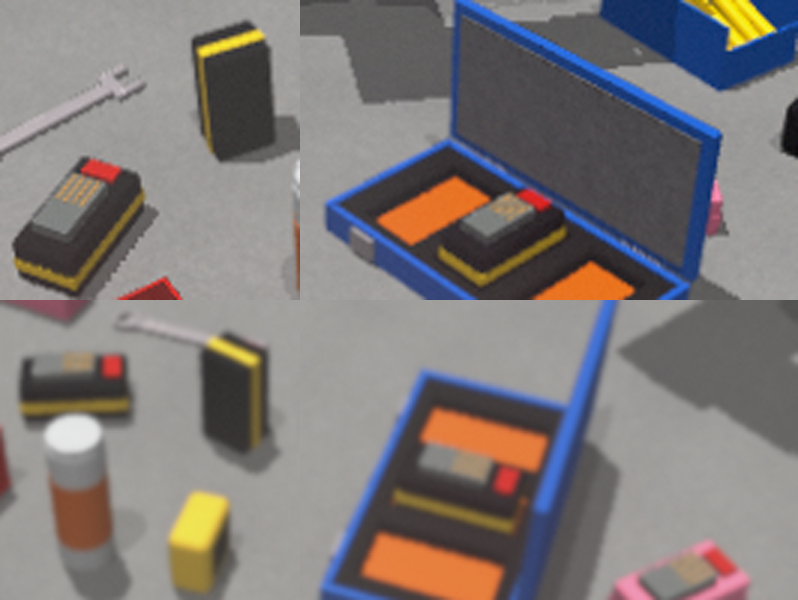

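The crop confirms both choices. pack_a stands with its plain underside towards the cameras, so its rail faces the robot. pack_b lies flat with its latch at scene (194,242). Case pocket floors are at scene (305,180) and (352,211).

Run:
```python
from h import *
p=prep(read_camera("scene"));q=prep(read_camera("side"))
print("b latch",at_z(p,(194,241.7),.051).round(3),at_z(q,(217.3,192),.051).round(3))
print("b rail",at_z(p,(160+68/3,185+205/3),.057).round(3),at_z(q,(180+58/3,170+61/3),.057).round(3))
print("c latch",at_z(p,(262+236/3,110+201/3),.065).round(3),at_z(q,(285+208/3,180+180/3),.065).round(3))
print("c rail",at_z(p,(262+195/3,110+216/3),.071).round(3),at_z(q,(285+156/3,180+164/3),.071).round(3))
for n,uv in dict(l=(262+27/3,110+203/3),back=(262+150/3,110+142/3),r=(262+384/3,110+287/3)).items(): print("rim",n,at_z(p,uv,.034).round(3))
# pack a underside face bottom corners (z=0)
print("a scene bottom",at_z(p,(160+220/3,185+160/3),0).round(3),at_z(p,(160+275/3,185+148/3),0).round(3),"top",at_z(p,(160+198/3,185+52/3),.11).round(3),at_z(p,(160+268/3,185+36/3),.11).round(3))
print("a side bottom",at_z(q,(180+205/3,170+138/3),0).round(3),at_z(q,(180+250/3,170+153/3),0).round(3))
p=prep(read_camera("wrist"));print(np.round(p["extrinsics"],3).tolist(),p["mtx"].round(1).tolist())
```

```text
b latch [ 0.494 -0.207  0.051] [ 0.502 -0.205  0.051]
b rail [ 0.521 -0.25   0.057] [ 0.527 -0.253  0.057]
c latch [0.507 0.242 0.065] [0.51  0.245 0.065]
c rail [0.509 0.191 0.071] [0.519 0.197 0.071]
rim l [0.363 0.104 0.034]
rim back [0.347 0.263 0.034]
rim r [0.652 0.298 0.034]
a scene bottom [ 0.49  -0.097  0.   ] [ 0.504 -0.05   0.   ] top [ 0.472 -0.099  0.11 ] [ 0.487 -0.04   0.11 ]
a side bottom [ 0.502 -0.095  0.   ] [ 0.5   -0.043 -0.   ]
[[0.335, 0.907, 0.255, 0.113], [0.942, -0.322, -0.092, 0.544], [-0.001, 0.271, -0.962, 0.384], [0.0, 0.0, 0.0, 1.0]] [[311.3, 0.0, 279.4], [0.0, 311.3, 214.8], [0.0, 0.0, 1.0]]
```

```bash
python3 -m handwheel '[{"z":5},{"x":3,"y":-4,"z":8},{"x":6,"y":-9,"z":11},{"x":9,"y":-14,"z":12},{"x":12,"y":-18,"z":12},{"x":15,"y":-22,"z":12},{"x":18,"y":-26,"z":12},{"x":21,"y":-30,"z":12},{"x":24,"y":-34,"z":12},{"x":26,"y":-38,"z":12}]' && python3 -m handwheel '[{"y":-4,"az":-8},{"y":-8,"az":-16},{"y":-11,"az":-24},{"y":-13,"az":-32},{"y":-13,"az":-40},{"y":-13,"az":-40}]'
python3 - <<'E'
from h import *
s=env.state();print(s["qpos"],s["ee_pos"])
p=prep(read_camera("wrist"));cv2.imwrite("pics/w1.png",p["image"])
for n in ["pack_b","pack_b_latch","case"]:
    print(n,[(round(d["p"],2),np.round(d["point"],3).tolist(),proj(p,d["point"]).round().tolist()) for d in recognise(p,n)])
E
```

```text
[ 1.14438025e+00  3.50707700e-01  1.65178999e+00  7.88717412e-06
  1.13908145e+00 -8.45912656e-02] [0.18433152 0.51818618 0.23563215]
pack_b []
pack_b_latch []
case [(0.62, [0.372, 0.277, 0.045], [[161.0, 380.0]])]validation failed for argument at $[0]...
```

View pics/w1.png

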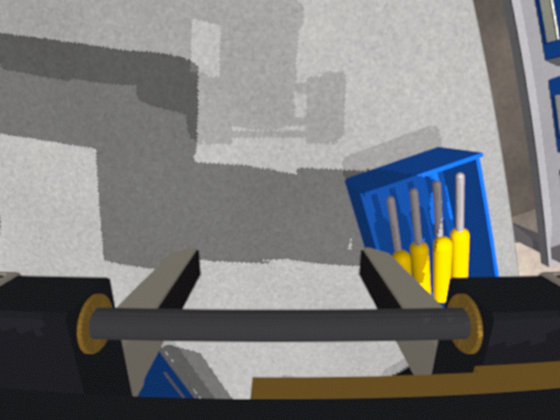

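The picture shows the bare counter and the tool tray at (430,220), because the move was refused: every row needs all its keys. I'll resend it.

```bash
python3 -m handwheel '[{"ax":0,"ay":0,"az":0,"x":0,"y":0,"z":5,"fingers":0},{"ax":0,"ay":0,"az":0,"x":3,"y":-4,"z":8,"fingers":0},{"ax":0,"ay":0,"az":0,"x":6,"y":-8,"z":10,"fingers":0},{"ax":0,"ay":0,"az":0,"x":9,"y":-12,"z":12,"fingers":0},{"ax":0,"ay":0,"az":0,"x":12,"y":-16,"z":12,"fingers":0},{"ax":0,"ay":0,"az":0,"x":15,"y":-20,"z":12,"fingers":0},{"ax":0,"ay":0,"az":0,"x":18,"y":-24,"z":12,"fingers":0},{"ax":0,"ay":0,"az":0,"x":21,"y":-28,"z":12,"fingers":0},{"ax":0,"ay":0,"az":0,"x":24,"y":-32,"z":12,"fingers":0},{"ax":0,"ay":0,"az":0,"x":27,"y":-36,"z":12,"fingers":0}]' && python3 -m handwheel '[{"ax":0,"ay":0,"az":0,"x":3,"y":-4,"z":0,"fingers":0},{"ax":0,"ay":0,"az":0,"x":6,"y":-8,"z":0,"fingers":0},{"ax":0,"ay":0,"az":0,"x":9,"y":-10,"z":0,"fingers":0},{"ax":0,"ay":0,"az":0,"x":11,"y":-10,"z":0,"fingers":0},{"ax":0,"ay":0,"az":0,"x":11,"y":-10,"z":0,"fingers":0}]'
python3 - <<'E'
from h import *
s=env.state();print(s["qpos"],s["ee_pos"],s["time"])
p=prep(read_camera("wrist"));cv2.imwrite("pics/w2.png",p["image"])
for n in ["pack_b","pack_b_latch","case"]:
    print(n,[(round(d["p"],2),np.round(d["point"],3).tolist(),proj(p,d["point"]).round().tolist()) for d in recognise(p,n)])
E
```

```text
time: 2.15
ee_pos: [0.4462, 0.1683, 0.3559]
eef_rot: [0.534, 3.095, 0.001]
ft_force: [-0.3, 0.7, -0.3]
opening: 1.003
grasp_force: 0.0
time: 2.65
ee_pos: [0.5567, 0.0693, 0.3548]
eef_rot: [-0.537, -3.095, 0.0]
ft_force: [-0.3, 0.8, -0.3]
opening: 0.998
grasp_force: 0.0
[ 4.08651349e-02  2.78688973e-01  1.45651321e+00  2.75775653e-05
  1.40711352e+00 -1.18648344e+00] [0.55673424 0.06930964 0.35483727] 2.65
pack_b [(0.97, [0.511, 0.419, 0.051], [[504.0, 69.0]]), (0.86, [0.387, -0.335, 0.019], [[12.0, 165.0]]), (0.68, [0.472, -0.056, 0.105], [[165.0, 159.0]]), (0.64, [0.505, 0.197, 0.064], [[356.0, 116.0]]), (0.61, [0.514, -0.225, 0.045], [[94.0, 218.0]])]
pack_b_latch [(0.94, [0.514, -0.223, 0.047], [[95.0, 218.0]]), (0.84, [0.386, -0.334, 0.022], [[10.0, 165.0]])]
case [(0.72, [0.498, 0.265, 0.035], [[394.0, 96.0]])]
```

View pics/w2.png

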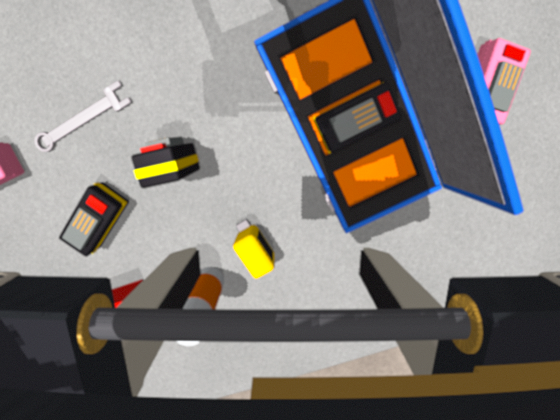

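The wrist view shows pack_b at (94,218) with its latch at (96,204). pack_a is at (165,163) with its latch at (151,148), facing the robot. The case rim corners are at (256,43), (347,231) and (440,186).

```bash
cat > m.py <<'E'
from h import *
def red(p,box,z):
    x0,y0,x1,y1=box;i=p["image"][y0:y1,x0:x1].astype(int)
    m=(i[...,2]>130)&(i[...,1]<60)&(i[...,0]<60)
    ys,xs=np.nonzero(m);return len(xs),at_z(p,(xs.mean()+x0,ys.mean()+y0),z).round(4)
E
python3 - <<'E'
from m import *
p=prep(read_camera("wrist"))
print("b latch",red(p,(70,180,130,225),.051)); print("a latch",red(p,(135,138,170,158),.1)); print("c latch",red(p,(365,80,410,125),.065))
print("b rail",at_z(p,(84,228),.057).round(3))
R=[at_z(p,u,.034)[:2] for u in [(256,43),(347,231),(440,186)]]
print(np.round(R,3), np.linalg.norm(R[1]-R[0]),np.linalg.norm(R[2]-R[1]),"centre",(R[0]+R[2])/2,"yaw",np.degrees(np.arctan2(*(R[1]-R[0])[::-1])),np.degrees(np.arctan2(*(R[2]-R[1])[::-1])))
# pack a top (z=.11) corners of yellow strip/underside edge
i=p["image"].astype(int);m=(i[...,2]>180)&(i[...,1]>150)&(i[...,0]<90)
m[:, :130]=0;m[:,205:]=0;m[:140]=0;m[195:]=0
c=np.argwhere(m)[:,::-1];(ce,wh,an)=cv2.minAreaRect(c.astype(np.float32));bx=cv2.boxPoints((ce,wh,an));print(bx.round(),np.round([at_z(p,u,.11)[:2] for u in bx],3))
cv2.imwrite("pics/z2.png",cv2.resize(p["image"][120:260,40:220],None,fx=4,fy=4,interpolation=cv2.INTER_CUBIC))
E
```

```text
b latch (237, array([ 0.4951, -0.2075,  0.051 ]))
a latch (64, array([ 0.4542, -0.0687,  0.1   ]))
c latch (259, array([0.5036, 0.2416, 0.065 ]))
b rail [ 0.521 -0.24   0.057]
[[0.364 0.103]
 [0.669 0.144]
 [0.648 0.303]] 0.30771891997032014 0.1598759768490988 centre [0.50597837 0.20315236] yaw 7.64541721662975 97.87378400429633
[[133. 171.]
 [176. 161.]
 [178. 172.]
 [136. 181.]] [[ 0.469 -0.098]
 [ 0.478 -0.042]
 [ 0.491 -0.045]
 [ 0.483 -0.102]]
```

View pics/z2.png

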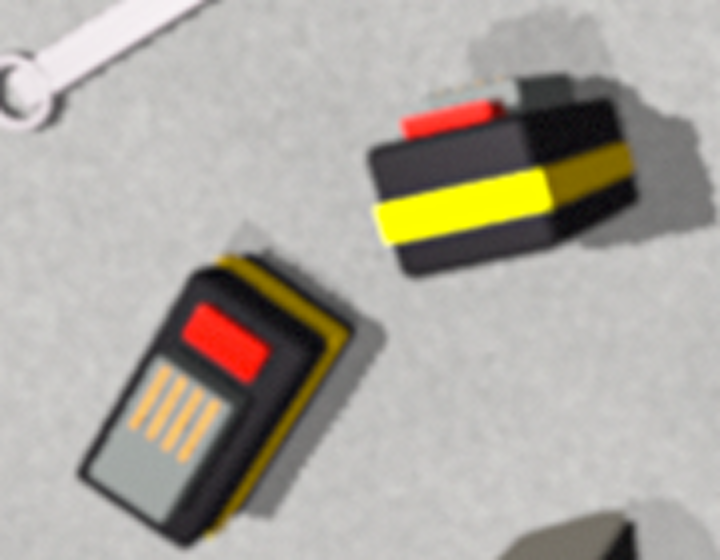

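```bash
python3 -m handwheel '[{"ax":0,"ay":0,"az":-4,"x":0,"y":-4,"z":0,"fingers":0},{"ax":0,"ay":0,"az":-8,"x":0,"y":-8,"z":0,"fingers":0},{"ax":0,"ay":0,"az":-12,"x":0,"y":-12,"z":0,"fingers":0},{"ax":0,"ay":0,"az":-16,"x":0,"y":-16,"z":0,"fingers":0},{"ax":0,"ay":0,"az":-20,"x":0,"y":-20,"z":-2,"fingers":0},{"ax":0,"ay":0,"az":-24,"x":0,"y":-24,"z":-5,"fingers":0},{"ax":0,"ay":0,"az":-28,"x":0,"y":-28,"z":-8,"fingers":0},{"ax":0,"ay":0,"az":-34,"x":0,"y":-32,"z":-10,"fingers":0},{"ax":0,"ay":0,"az":-40,"x":0,"y":-36,"z":-12,"fingers":0},{"ax":0,"ay":0,"az":-40,"x":0,"y":-38,"z":-12,"fingers":0}]'
python3 - <<'E'
from m import *
s=env.state();print(s["qpos"].round(3) if hasattr(s["qpos"],"round") else s["qpos"],s["ee_pos"],s["eef_rot"])
p=prep(read_camera("wrist"))
u=proj(p,[[.515,-.24,.05]])[0];print(u)
x,y=u.astype(int);x0,y0=max(x-90,0),max(y-70,0)
c=p["image"][y0:y0+140,x0:x0+180];print(x0,y0);print(red(p,(x0,y0,x0+180,y0+140),.051))
cv2.imwrite("pics/b3.png",cv2.resize(c,None,fx=4,fy=4,interpolation=cv2.INTER_CUBIC))
E
```

```text
time: 3.9
ee_pos: [0.5539, -0.3113, 0.2332]
eef_rot: [-1.563, -2.72, 0.0]
ft_force: [0.2, 0.1, 0.6]
opening: 1.004
grasp_force: 0.0
[-0.585  0.511  1.414 -0.     1.22  -1.113] [ 0.55388313 -0.31130621  0.23319032] [-1.56349024e+00 -2.72036285e+00  4.37950677e-05]
[282.409671   122.63147877]
192 52
(613, array([ 0.4951, -0.21  ,  0.051 ]))
```

View pics/b3.png

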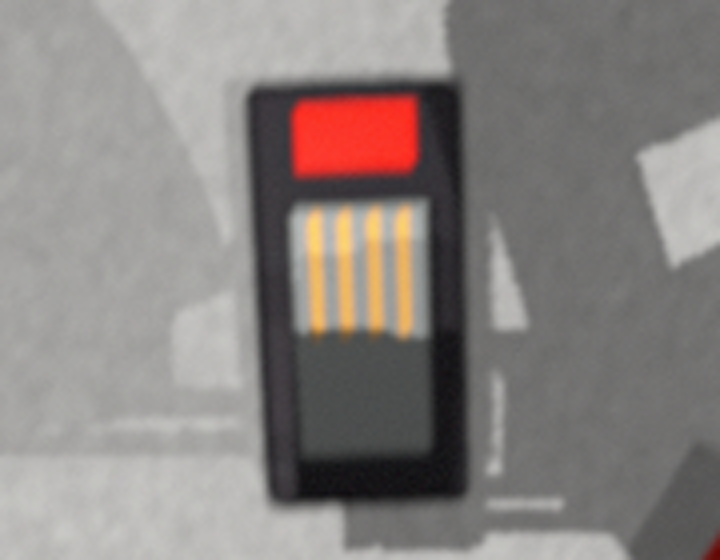

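pack_b fills the view with its latch up: the latch is at zoom (356,135) and the rail corners are at (290,203), (428,203), (434,455) and (300,460).

Run:
```python
from m import *
p=prep(read_camera("wrist"));s=env.state()
f=lambda a,z:at_z(p,(192+a[0]/4,52+a[1]/4),z)[:2]
Q=[f(a,.057) for a in [(290,203),(428,203),(434,457),(300,460)]]
rc=np.mean(Q,0);L=[f(a,.051) for a in [(292,97),(418,96),(418,172),(293,178)]];lc=np.mean(L,0)
d=lc-rc;print("rail",rc,"latch",lc,"dist",np.linalg.norm(d),np.degrees(np.arctan2(d[1],d[0])))
e=(Q[0]+Q[1]-Q[2]-Q[3])/2;print("rail len",np.linalg.norm(e),np.degrees(np.arctan2(e[1],e[0])),"w",np.linalg.norm(Q[0]-Q[1]))
u=d/np.linalg.norm(d);print("origin",rc+.008*u,lc-.04*u)
R=cv2.Rodrigues(np.array(s["eef_rot"]))[0];print("tool y ang",np.degrees(np.arctan2(R[1,1],R[0,1])),s["ee_pos"])
```

```text
rail [ 0.52240412 -0.25303063] latch [ 0.49610509 -0.21226007] dist 0.04851677366344996 122.82402581846061
rail len 0.06379774991326746 122.38893666903223 w 0.034419440142988124
origin [ 0.51806764 -0.24630791] [ 0.51778752 -0.24587365]
tool y ang 30.442162056673645 [ 0.55501601 -0.31126834  0.2359616 ]
```

```bash
python3 -m handwheel '[{"ax":0,"ay":0,"az":2,"x":-2,"y":3.5,"z":-2,"fingers":0},{"ax":0,"ay":0,"az":2,"x":-3.7,"y":6.5,"z":-4,"fingers":0},{"ax":0,"ay":0,"az":2,"x":-3.7,"y":6.5,"z":-8,"fingers":0},{"ax":0,"ay":0,"az":2,"x":-3.7,"y":6.5,"z":-12,"fingers":0},{"ax":0,"ay":0,"az":2,"x":-3.7,"y":6.5,"z":-15,"fingers":0},{"ax":0,"ay":0,"az":2,"x":-3.7,"y":6.5,"z":-17.5,"fingers":0},{"ax":0,"ay":0,"az":2,"x":-3.7,"y":6.5,"z":-19.7,"fingers":0},{"ax":0,"ay":0,"az":2,"x":-3.7,"y":6.5,"z":-19.7,"fingers":0}]'; python3 -m handwheel '[{"ax":0,"ay":0,"az":0,"x":0,"y":0,"z":0,"fingers":1},{"ax":0,"ay":0,"az":0,"x":0,"y":0,"z":0,"fingers":1},{"ax":0,"ay":0,"az":0,"x":0,"y":0,"z":0,"fingers":1},{"ax":0,"ay":0,"az":0,"x":0,"y":0,"z":0,"fingers":1},{"ax":0,"ay":0,"az":0,"x":0,"y":0,"z":0,"fingers":1},{"ax":0,"ay":0,"az":0,"x":0,"y":0,"z":0,"fingers":1},{"ax":0,"ay":0,"az":0,"x":0,"y":0,"z":0,"fingers":1}]'
```

```text
time: 4.8
ee_pos: [0.5179, -0.2429, 0.0377]
eef_rot: [-1.507, -2.753, -0.0]
ft_force: [-0.4, -0.1, 1.1]
opening: 1.002
grasp_force: 0.0
time: 5.5
ee_pos: [0.5185, -0.2449, 0.0391]
eef_rot: [1.513, 2.753, 0.0]
ft_force: [-1.3, 1.6, 5.9]
opening: 0.6
grasp_force: 30.0
```

```bash
python3 -m handwheel '[{"ax":0,"ay":0,"az":0,"x":0,"y":0,"z":1,"fingers":1},{"ax":0,"ay":0,"az":0,"x":0,"y":0,"z":4,"fingers":1},{"ax":0,"ay":0,"az":0,"x":0,"y":0,"z":8,"fingers":1},{"ax":0,"ay":0,"az":0,"x":0,"y":0,"z":12,"fingers":1},{"ax":0,"ay":0,"az":0,"x":0,"y":0,"z":16,"fingers":1},{"ax":0,"ay":0,"az":-4,"x":0,"y":4,"z":19,"fingers":1},{"ax":0,"ay":0,"az":-8,"x":0,"y":8,"z":19,"fingers":1},{"ax":0,"ay":0,"az":-12,"x":0,"y":12,"z":19,"fingers":1},{"ax":0,"ay":0,"az":-16,"x":0,"y":16,"z":19,"fingers":1},{"ax":0,"ay":0,"az":-20,"x":0,"y":20,"z":19,"fingers":1}]'; python3 -m handwheel '[{"ax":0,"ay":0,"az":-3,"x":0,"y":4,"z":0,"fingers":1},{"ax":0,"ay":0,"az":-5,"x":0,"y":8,"z":0,"fingers":1},{"ax":0,"ay":0,"az":-5,"x":0,"y":10,"z":0,"fingers":1},{"ax":0,"ay":0,"az":-5,"x":0,"y":10,"z":0,"fingers":1},{"ax":0,"ay":0,"az":-5,"x":0,"y":10,"z":0,"fingers":1}]'
python3 - <<'E'
from m import *
s=env.state();print(s["qpos"])
p=prep(read_camera("wrist"));cv2.imwrite("pics/w4.png",cv2.resize(p["image"],(800,600),interpolation=cv2.INTER_CUBIC))
import pickle;pickle.dump(p,open("w4.pkl","wb"))
E
```

```text
time: 6.5
ee_pos: [0.5176, -0.0433, 0.2288]
eef_rot: [-1.972, -2.445, 0.001]
ft_force: [0.9, 0.7, -4.2]
opening: 0.596
grasp_force: 30.0
time: 7.0
ee_pos: [0.518, 0.0551, 0.2286]
eef_rot: [-2.072, -2.361, 0.001]
ft_force: [0.2, 0.2, -4.0]
opening: 0.604
grasp_force: 30.0
[ 1.67446080e-02  3.06149969e-01  1.73359164e+00 -3.97082707e-04
  1.10249098e+00 -1.13602517e-01]
```

View pics/w4.png

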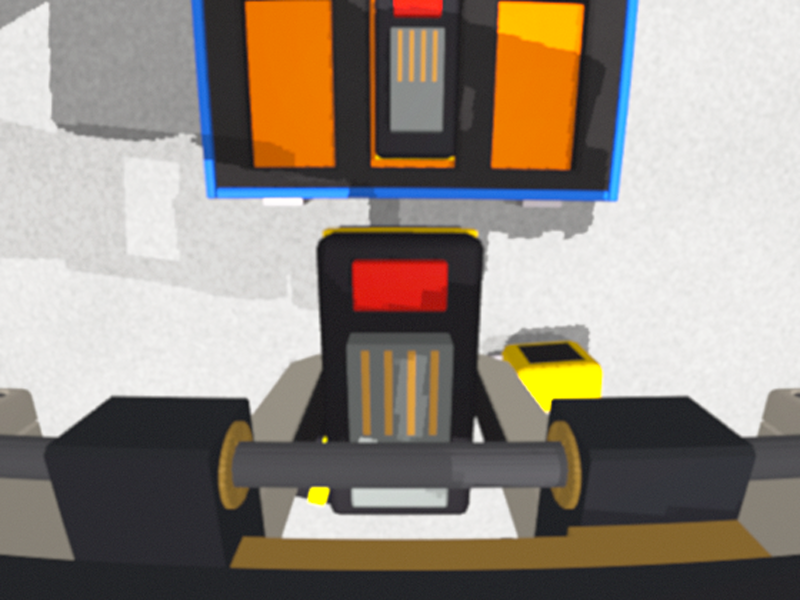

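The close view shows the case at the top: rim corners at (208,198) and (617,199), floor outer corners at (252,168) and (572,170). The held pack_b is square in the jaws with its latch at (400,286).

Run:
```python
from m import *
import pickle;p=pickle.load(open("w4.pkl","rb"));k=560/800
f=lambda a,z:at_z(p,(a[0]*k,a[1]*k),z)[:2]
for nm,a,b,z,hx,hy in [("rim",(208,198),(617,199.5),.034,.158,-.083),("floor",(253.5,167.5),(572.5,170.5),.014,.1245,-.0595)]:
    A,B=f(a,z),f(b,z);d=B-A;n=np.linalg.norm(d);u=d/n;v=np.array([-u[1],u[0]])
    c=(A+B)/2-v*hy;print(nm,A,B,n,"yaw",np.degrees(np.arctan2(u[1],u[0])),"c",c,"near",c-.092*u,"far",c+.092*u)
zb=.2286-.039
l=f((400,286),zb+.051);print("held latch",l)
l2=[f(a,zb+.057) for a in [(347,333),(453,333)]];print("rail end",np.mean(l2,0))
s=env.state();R=cv2.Rodrigues(np.array(s["eef_rot"]))[0];print("tool y ang",np.degrees(np.arctan2(R[1,1],R[0,1])),s["ee_pos"])
```

```text
rim [0.36447547 0.10027023] [0.67413616 0.14024916] 0.3122307695438558 yaw 7.3565125838300025 c [0.50867826 0.20257649] near [0.41743554 0.19079655] far [0.59992097 0.21435644]
floor [0.39187634 0.12660061] [0.64241032 0.15759673] 0.25244412432885327 yaw 7.0528092603155725 c [0.50983767 0.20114846] near [0.4185338  0.18985232] far [0.60114155 0.2124446 ]
held latch [0.51212511 0.09871861]
rail end [0.51390194 0.08524101]
tool y ang 7.4182049695531065 [0.51811814 0.05458054 0.22861935]
```

Run:
```python
from m import *
for c in ["scene","side"]:
    p=prep(read_camera(c))
    for nm,X,z in [("held",[.513,.098,.24],.2406),("c",[.504,.242,.065],.065)]:
        x,y=proj(p,[X])[0].astype(int);r=(x-9,y-9,x+9,y+9)
        i=p["image"][y-9:y+9,x-9:x+9].astype(int);m=(i[...,2]>110)&(i[...,1]<70)&(i[...,0]<70)
        ys,xs=np.nonzero(m);print(c,nm,len(xs),at_z(p,(xs.mean()+x-9,ys.mean()+y-9),z).round(4), [np.round(d["point"],4) for d in recognise(p,"pack_b_latch")][:3])
```

```text
scene held 0 [nan nan nan] [array([0.54  , 0.0271, 0.2245]), array([ 0.4017, -0.3905,  0.041 ])]
scene c 35 [0.5009 0.2422 0.065 ] [array([0.54  , 0.0271, 0.2245]), array([ 0.4017, -0.3905,  0.041 ])]
side held 34 [0.5183 0.0986 0.2406] [array([ 0.3979, -0.3722,  0.0387]), array([0.5415, 0.0819, 0.2212]), array([0.6727, 0.0024, 0.0611])]
side c 69 [0.5074 0.2425 0.065 ] [array([ 0.3979, -0.3722,  0.0387]), array([0.5415, 0.0819, 0.2212]), array([0.6727, 0.0024, 0.0611])]<stdin>:7: RuntimeWarning: Mean of empty slice.
  ret = ret.dtype.type(ret / rcount)
```

```bash
python3 -m handwheel '[{"ax":0,"ay":0,"az":0,"x":2.5,"y":4,"z":0,"fingers":1},{"ax":0,"ay":0,"az":0,"x":5,"y":8,"z":0,"fingers":1},{"ax":0,"ay":0,"az":0,"x":7,"y":12,"z":-2,"fingers":1},{"ax":0,"ay":0,"az":0,"x":8.3,"y":15.4,"z":-5,"fingers":1},{"ax":0,"ay":0,"az":0,"x":8.3,"y":15.4,"z":-9,"fingers":1},{"ax":0,"ay":0,"az":0,"x":8.3,"y":15.4,"z":-12.5,"fingers":1},{"ax":0,"ay":0,"az":0,"x":8.3,"y":15.4,"z":-14.5,"fingers":1},{"ax":0,"ay":0,"az":0,"x":8.3,"y":15.4,"z":-15,"fingers":1},{"ax":0,"ay":0,"az":0,"x":8.3,"y":15.4,"z":-15,"fingers":1}]'
python3 - <<'E'
from m import *
m=[]
for c,b in [("wrist",None),("scene",(290,130,430,250)),("side",(270,180,400,310))]:
    p=prep(read_camera(c));i=p["image"]
    if b: i=i[b[1]:b[3],b[0]:b[2]]
    m.append(cv2.resize(i,(400,300) if not b else (390,300),interpolation=cv2.INTER_CUBIC))
cv2.imwrite("pics/d5.png",np.vstack([np.hstack([m[1],m[2]]),np.hstack([m[0][:, :390],m[0][:, :390]*0])]))
E
```

```text
time: 8.25
ee_pos: [0.6014, 0.2089, 0.0784]
eef_rot: [-2.073, -2.36, 0.001]
ft_force: [-0.4, -0.5, -3.3]
opening: 0.6
grasp_force: 30.0
```

View pics/d5.png

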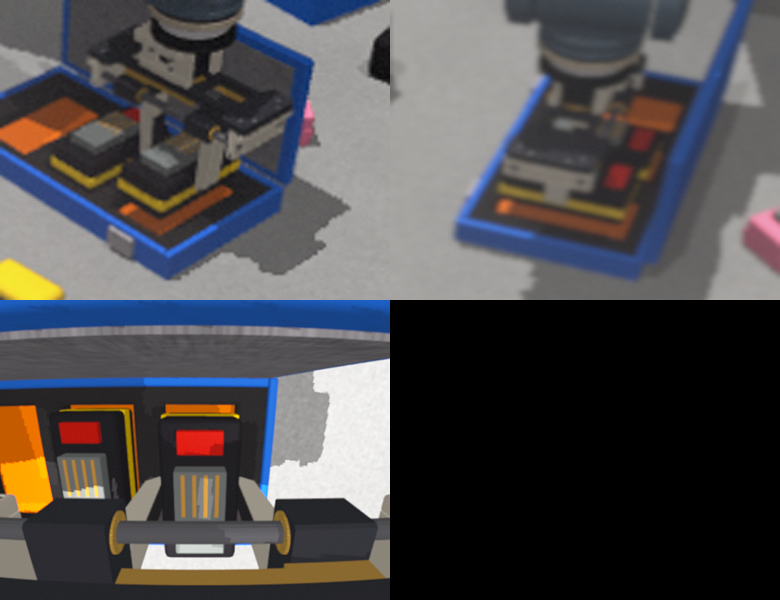

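The pack hovers square over the far pocket: in the wrist view, the orange edge at (200,408) is centred on the pack's (160–240). I'll lower it gently.

```bash
python3 -m handwheel '[{"ax":0,"ay":0,"az":0,"x":0,"y":0,"z":-0.5,"fingers":1},{"ax":0,"ay":0,"az":0,"x":0,"y":0,"z":-1,"fingers":1},{"ax":0,"ay":0,"az":0,"x":0,"y":0,"z":-1.4,"fingers":1},{"ax":0,"ay":0,"az":0,"x":0,"y":0,"z":-1.4,"fingers":1}]'; python3 -m handwheel '[{"ax":0,"ay":0,"az":0,"x":0,"y":0,"z":-0.4,"fingers":1},{"ax":0,"ay":0,"az":0,"x":0,"y":0,"z":-0.8,"fingers":1},{"ax":0,"ay":0,"az":0,"x":0,"y":0,"z":-1,"fingers":1},{"ax":0,"ay":0,"az":0,"x":0,"y":0,"z":-1,"fingers":1}]'
```

```text
time: 8.8
ee_pos: [0.6009, 0.2091, 0.0639]
eef_rot: [-2.073, -2.36, 0.002]
ft_force: [0.3, -0.3, -2.4]
opening: 0.6
grasp_force: 30.0
time: 9.2
ee_pos: [0.6011, 0.2091, 0.0542]
eef_rot: [-2.073, -2.36, 0.001]
ft_force: [-0.7, 0.9, -3.7]
opening: 0.599
grasp_force: 30.0
```

```bash
python3 -m handwheel '[{"ax":0,"ay":0,"az":0,"x":0,"y":0,"z":-0.1,"fingers":1},{"ax":0,"ay":0,"az":0,"x":0,"y":0,"z":-0.15,"fingers":1}]'; python3 -m handwheel '[{"ax":0,"ay":0,"az":0,"x":0,"y":0,"z":0,"fingers":0.25},{"ax":0,"ay":0,"az":0,"x":0,"y":0,"z":0,"fingers":0.25},{"ax":0,"ay":0,"az":0,"x":0,"y":0,"z":0,"fingers":0.25},{"ax":0,"ay":0,"az":0,"x":0,"y":0,"z":0,"fingers":0.25},{"ax":0,"ay":0,"az":0,"x":0,"y":0,"z":3,"fingers":0.25},{"ax":0,"ay":0,"az":0,"x":0,"y":0,"z":8,"fingers":0.25},{"ax":0,"ay":0,"az":0,"x":0,"y":-3,"z":13,"fingers":0.25},{"ax":0,"ay":0,"az":0,"x":0,"y":-7,"z":17,"fingers":0.25},{"ax":0,"ay":0,"az":0,"x":-2,"y":-11,"z":18,"fingers":0},{"ax":0,"ay":0,"az":0,"x":-4,"y":-15,"z":18,"fingers":0}]'
python3 - <<'E'
from m import *
p=prep(read_camera("wrist"));cv2.imwrite("pics/w6.png",p["image"]);print(env.state()["qpos"])
E
```

```text
time: 9.4
ee_pos: [0.6014, 0.2092, 0.0532]
eef_rot: [2.073, 2.36, 0.0]
ft_force: [-0.1, 0.2, -4.7]
opening: 0.6
grasp_force: 30.0
time: 10.4
ee_pos: [0.5628, 0.0598, 0.2358]
eef_rot: [2.07, 2.358, 0.005]
ft_force: [1.6, -0.6, 0.1]
opening: 0.873
grasp_force: 0.0
[ 0.01541943  0.37324658  1.62118145 -0.00206931  1.14578473 -0.11158067]
```

View pics/w6.png

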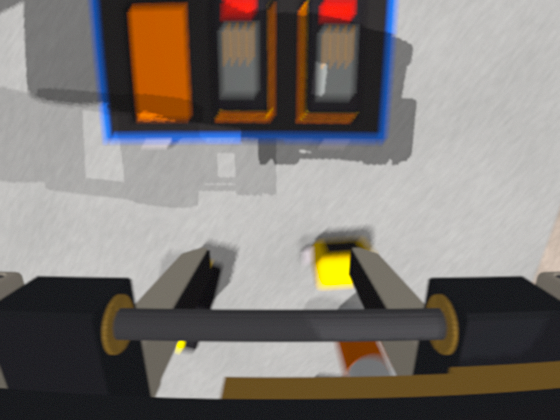

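pack_b sits in the far pocket with its lower edge level with pack_c's (row ~118 for both). That was my tenth picture, so from here I check by numbers. Next I work out the arm geometry and pack_a's footprint.

Run:
```python
from m import *
from scipy.optimize import least_squares
D=[(.3507,1.6518,np.hypot(.1843,.5182),.2356),(.2787,1.4565,.5610,.3548),(.511,1.414,.6354,.2332),(.3061,1.7336,.5210,.2286),(.3732,1.6212,np.hypot(.5628,.0598),.2358)]
def f(v):
    a,h,L2,L3=v;o=[]
    for q2,q3,r,z in D:
        r=np.sqrt(r*r-.0465**2)
        o+=[a+L2*np.sin(q2)+L3*np.sin(q2+q3)-r,h+L2*np.cos(q2)+L3*np.cos(q2+q3)-z]
    return o
s=least_squares(f,[0,.1,.45,.4]);print(s.x,np.abs(s.fun).max());a,h,L2,L3=s.x
for Lt in (.15,.2,.25,.3):
  for th in (30,45,60,90): # from vertical
    t=np.radians(th);r=np.hypot(.477,.067)-.0-Lt*np.sin(t)-a;z=.055+Lt*np.cos(t)-(h+Lt)
    d=np.hypot(r,z);c=(d*d-L2**2-L3**2)/(2*L2*L3)
    if abs(c)<1:
        q3=np.arccos(c);q2=np.arctan2(r,z)-np.arctan2(L3*np.sin(q3),L2+L3*np.cos(q3));print(Lt,th,np.degrees([q2,q3,np.pi-t-q2-q3]).round())
    else: print(Lt,th,"x",c)
# pack_a top from z2 with reconstructed extrinsics
st=env.state();p=prep(read_camera("wrist"))
def H(pos,rv):
    T=np.eye(4);T[:3,:3]=cv2.Rodrigues(np.array(rv,float))[0];T[:3,3]=pos;return T
X=np.linalg.inv(H(st["ee_pos"],st["eef_rot"]))@np.array(p["extrinsics"]);np.save("X.npy",X)
p["extrinsics"]=H([.5567,.0693,.3548],[-.537,-3.095,0])@X
g=lambda a,z:at_z(p,(40+a[0]/4,120+a[1]/4),z)[:2]
for a in [(368,150),(522,112),(555,247),(405,278)]:print(g(a,.11).round(4))
print("latch top edge",g((403,124),.103),g((492,104),.103),"yellow",g((373,205),.11),g((548,168),.11),"bottom r",g((635,200),0),g((555,247),.11))
```

```text
[-0.00716018 -0.02695906  0.47314005  0.43576877] 0.006173110646049529
0.15 30 [ 23. 125.   1.]
0.15 45 [ 24. 130. -19.]
0.15 60 [ 28. 134. -41.]
0.15 90 [ 39. 136. -85.]
0.2 30 [ 22. 129.  -1.]
0.2 45 [ 24. 135. -24.]
0.2 60 [ 30. 140. -49.]
0.2 90 [ 49. 140. -99.]
0.25 30 [ 21. 133.  -4.]
0.25 45 [ 25. 140. -30.]
0.25 60 [ 34. 145. -59.]
0.25 90 [  61.  143. -113.]
0.3 30 [ 21. 136.  -7.]
0.3 45 [ 26. 145. -36.]
0.3 60 [ 40. 150. -70.]
0.3 90 [  75.  143. -128.]
[ 0.4558 -0.094 ]
[ 0.4622 -0.0423]
[ 0.5048 -0.0501]
[ 0.4972 -0.101 ]
latch top edge [ 0.45180119 -0.08276867] [ 0.45616338 -0.05280221] yellow [ 0.47211201 -0.10026979] [ 0.480995   -0.04177545] bottom r [ 0.50386758 -0.05162815] [ 0.5048223  -0.05012631]
```

```bash
python3 -m handwheel '[{"ax":0,"ay":0,"az":-8,"x":-1,"y":-1,"z":0,"fingers":0},{"ax":0,"ay":0,"az":-16,"x":-2,"y":-3,"z":0,"fingers":0},{"ax":0,"ay":0,"az":-24,"x":-3,"y":-5,"z":0,"fingers":0},{"ax":0,"ay":0,"az":-32,"x":-4,"y":-7,"z":0,"fingers":0},{"ax":0,"ay":0,"az":-40,"x":-5,"y":-9,"z":0,"fingers":0},{"ax":0,"ay":0,"az":-48,"x":-6,"y":-11,"z":0,"fingers":0},{"ax":0,"ay":0,"az":-56,"x":-7,"y":-13,"z":0,"fingers":0},{"ax":0,"ay":0,"az":-64,"x":-8,"y":-13,"z":0,"fingers":0},{"ax":0,"ay":0,"az":-72,"x":-8.8,"y":-13,"z":0,"fingers":0},{"ax":0,"ay":0,"az":-80,"x":-8.8,"y":-13,"z":0,"fingers":0}]';python3 -m handwheel '[{"ax":0,"ay":0,"az":-8,"x":0,"y":0,"z":0,"fingers":0},{"ax":0,"ay":0,"az":-16,"x":0,"y":0,"z":0,"fingers":0},{"ax":0,"ay":0,"az":-22,"x":0,"y":0,"z":0,"fingers":0},{"ax":0,"ay":0,"az":-26,"x":0,"y":0,"z":0,"fingers":0},{"ax":0,"ay":0,"az":-26,"x":0,"y":0,"z":0,"fingers":0}]'
python3 - <<'E'
from m import *
s=env.state();R=cv2.Rodrigues(np.array(s["eef_rot"]))[0];print("tool y ang",np.degrees(np.arctan2(R[1,1],R[0,1])),s["ee_pos"],s["qpos"])
p=prep(read_camera("scene"))
for n in ["pack_a","pack_a_latch"]: print([(round(d["p"],2),np.round(d["point"],3)) for d in recognise(p,n)])
E
```

```text
time: 11.5
ee_pos: [0.4738, -0.0688, 0.2331]
eef_rot: [-3.107, -0.466, 0.0]
ft_force: [0.9, 0.7, -0.2]
opening: 1.0
grasp_force: 0.0
time: 12.0
ee_pos: [0.4744, -0.0687, 0.233]
eef_rot: [-3.133, 0.236, -0.0]
ft_force: [0.3, -0.4, -0.3]
opening: 1.0
grasp_force: 0.0
tool y ang -98.62331792025856 [ 0.4744454  -0.06874502  0.23303958] [-2.41087340e-01  2.25105766e-01  1.83068187e+00  9.15599263e-05
  1.08569243e+00  1.48017159e+00]
[(0.94, array([ 0.403, -0.388,  0.046])), (0.78, array([0.525, 0.187, 0.063])), (0.74, array([ 0.497, -0.079,  0.076])), (0.69, array([0.619, 0.194, 0.059])), (0.45, array([0.588, 0.404, 0.026]))]
[(0.77, array([ 0.499, -0.08 ,  0.075]))]
```

```bash
python3 -m handwheel '[{"ax":-1,"ay":-6.6,"az":0,"x":0,"y":-0.2,"z":-1,"fingers":0},{"ax":-2,"ay":-13.2,"az":0,"x":0,"y":-0.2,"z":-2,"fingers":0},{"ax":-3,"ay":-19.8,"az":0,"x":0,"y":-0.2,"z":-3,"fingers":0},{"ax":-3,"ay":-19.8,"az":0,"x":0,"y":-0.2,"z":-4,"fingers":0},{"ax":-3,"ay":-19.8,"az":0,"x":0,"y":-0.2,"z":-4,"fingers":0}]';python3 - <<'E'
from m import *
s=env.state();R=cv2.Rodrigues(np.array(s["eef_rot"]))[0];print(R.round(3).tolist(),s["ee_pos"],np.degrees(s["qpos"]).round(1))
E
```

```text
time: 12.65
ee_pos: [0.4737, -0.0709, 0.1922]
eef_rot: [3.061, -0.229, 0.534]
ft_force: [0.9, -0.6, 0.1]
opening: 1.0
grasp_force: 0.0
[[0.931, -0.149, 0.335], [-0.14, -0.989, -0.05], [0.339, 0.0, -0.941]] [ 0.4737346  -0.07093066  0.19218142] [-15.3   8.3 120.1   4.3  32.1  79.9]
```

```bash
python3 -m handwheel '[{"ax":0,"ay":0,"az":0,"x":0.1,"y":0,"z":-3,"fingers":0},{"ax":0,"ay":0,"az":0,"x":0.1,"y":0,"z":-6,"fingers":0},{"ax":0,"ay":0,"az":0,"x":0.1,"y":0,"z":-8,"fingers":0},{"ax":0,"ay":0,"az":0,"x":0.1,"y":0,"z":-10,"fingers":0},{"ax":0,"ay":0,"az":0,"x":0.1,"y":0,"z":-12,"fingers":0},{"ax":0,"ay":0,"az":0,"x":0.1,"y":0,"z":-12.8,"fingers":0},{"ax":0,"ay":0,"az":0,"x":0.1,"y":0,"z":-12.8,"fingers":0}]';python3 - <<'E'
from m import *
s=env.state();R=cv2.Rodrigues(np.array(s["eef_rot"]))[0];print(R.round(3).tolist(),s["ee_pos"],np.degrees(s["qpos"]).round(1))
p=prep(read_camera("wrist"));X=[[.4558,-.094,.11],[.4622,-.0423,.11],[.4542,-.0687,.1]];print(proj(p,X).round())
i=p["image"].astype(int);m=(i[...,2]>130)&(i[...,1]<60)&(i[...,0]<60);ys,xs=np.nonzero(m);print("red",len(xs),xs.min() if len(xs) else 0,xs.max() if len(xs) else 0,ys.mean())
m=(i[...,2]>150)&(i[...,1]>130)&(i[...,0]<90);n,_,st,ce=cv2.connectedComponentsWithStats(m.astype(np.uint8));print([(t.tolist(),c.round()) for t,c in zip(st[1:],ce[1:]) if t[4]>60])
E
```

```text
time: 13.35
ee_pos: [0.4756, -0.071, 0.0643]
eef_rot: [3.061, -0.229, 0.537]
ft_force: [-0.0, -0.8, -0.5]
opening: 1.003
grasp_force: 0.0
[[0.93, -0.149, 0.336], [-0.14, -0.989, -0.05], [0.34, -0.0, -0.94]] [ 0.4756444  -0.07097892  0.06434366] [-15.3  23.8 124.9  11.4  11.8  72.5]
[[348. 332.]
 [211. 335.]
 [282. 338.]]
red 650 246 559 301.7446153846154
[([105, 0, 74, 50, 2878], array([142.,  21.])), ([207, 260, 148, 34, 4750], array([281., 276.])), ([77, 308, 9, 43, 151], array([ 80., 332.]))]
```

The yellow band is centred at column 281 between the jaws, so I'll grip.

```bash
python3 -m handwheel '[{"ax":0,"ay":0,"az":0,"x":0,"y":0,"z":0,"fingers":1},{"ax":0,"ay":0,"az":0,"x":0,"y":0,"z":0,"fingers":1},{"ax":0,"ay":0,"az":0,"x":0,"y":0,"z":0,"fingers":1},{"ax":0,"ay":0,"az":0,"x":0,"y":0,"z":0,"fingers":1},{"ax":0,"ay":0,"az":0,"x":0,"y":0,"z":0,"fingers":1},{"ax":0,"ay":0,"az":0,"x":0,"y":0,"z":0,"fingers":1},{"ax":0,"ay":0,"az":0,"x":0,"y":0,"z":0,"fingers":1}]';python3 -m handwheel '[{"ax":0,"ay":0,"az":0,"x":0,"y":0,"z":1,"fingers":1},{"ax":0,"ay":0,"az":0,"x":0,"y":0,"z":3,"fingers":1},{"ax":0,"ay":0,"az":0,"x":0,"y":0,"z":6,"fingers":1},{"ax":0,"ay":0,"az":0,"x":-2,"y":1,"z":10,"fingers":1},{"ax":0,"ay":0,"az":0,"x":-4,"y":2,"z":12,"fingers":1},{"ax":0,"ay":0,"az":0,"x":-6,"y":3,"z":12,"fingers":1},{"ax":0,"ay":0,"az":0,"x":-8,"y":4,"z":12,"fingers":1},{"ax":0,"ay":0,"az":0,"x":-10,"y":4,"z":12,"fingers":1},{"ax":0,"ay":0,"az":0,"x":-11,"y":4.5,"z":12,"fingers":1}]';python3 - <<'E'
from m import *
print(np.degrees(env.state()["qpos"]).round(1))
E
```

```text
time: 14.1
ee_pos: [0.4753, -0.0711, 0.0652]
eef_rot: [3.059, -0.23, 0.541]
ft_force: [-1.1, -0.6, 4.8]
opening: 0.601
grasp_force: 29.9
time: 15.0
ee_pos: [0.3633, -0.0258, 0.1849]
eef_rot: [3.06, -0.23, 0.538]
ft_force: [0.6, -0.4, -3.7]
opening: 0.601
grasp_force: 29.9
[-12.3  -4.1 134.6   2.5  29.7  84.4]
```

```bash
python3 -m handwheel '[{"ax":1.1,"ay":7.4,"az":0,"x":0,"y":0,"z":0,"fingers":1},{"ax":2.2,"ay":14.8,"az":0,"x":0,"y":0,"z":0,"fingers":1},{"ax":3.3,"ay":22.2,"az":0,"x":0,"y":0,"z":0,"fingers":1},{"ax":4.4,"ay":29.6,"az":0,"x":0,"y":0,"z":0,"fingers":1},{"ax":5.5,"ay":37,"az":0,"x":0,"y":0,"z":0,"fingers":1},{"ax":6.65,"ay":44.5,"az":0,"x":0,"y":0,"z":0,"fingers":1},{"ax":6.65,"ay":44.5,"az":0,"x":0,"y":0,"z":0,"fingers":1}]';python3 -m handwheel '[{"ax":1.1,"ay":7.4,"az":0,"x":0,"y":0,"z":0,"fingers":1},{"ax":2.2,"ay":14.8,"az":0,"x":0,"y":0,"z":0,"fingers":1},{"ax":3.3,"ay":22.2,"az":0,"x":0,"y":0,"z":0,"fingers":1},{"ax":4.4,"ay":29.6,"az":0,"x":0,"y":0,"z":0,"fingers":1},{"ax":5.5,"ay":37,"az":0,"x":0,"y":0,"z":0,"fingers":1},{"ax":6.65,"ay":44.5,"az":0,"x":0,"y":0,"z":0,"fingers":1},{"ax":6.65,"ay":44.5,"az":0,"x":0,"y":0,"z":0,"fingers":1},{"ax":6.65,"ay":44.5,"az":0,"x":0,"y":0,"z":0,"fingers":1}]';python3 - <<'E'
from m import *
s=env.state();R=cv2.Rodrigues(np.array(s["eef_rot"]))[0];print(R.round(3).tolist(),s["ee_pos"],np.degrees(s["qpos"]).round(1))
E
```

```text
time: 15.7
ee_pos: [0.3665, -0.0264, 0.1841]
eef_rot: [-3.029, 0.228, 0.676]
ft_force: [0.7, -0.5, -4.6]
opening: 0.602
grasp_force: 29.9
time: 16.5
ee_pos: [0.3652, -0.0261, 0.1847]
eef_rot: [-2.507, 0.188, 1.743]
ft_force: [-0.5, 0.1, -4.5]
opening: 0.604
grasp_force: 29.9
[[0.344, -0.147, -0.927], [-0.053, -0.989, 0.137], [-0.937, 0.002, -0.348]] [ 0.36517135 -0.02605118  0.18465444] [-10.2  42.8  92.8  -1.8 114.   88.8]
```

```bash
python3 - <<'E'
from m import *
p=prep(read_camera("scene"))
m=max(trace(p,"wrench"),key=lambda d:d["p"]);c=np.argwhere(m["pixels"])[:,::-1]
P=np.array([at_z(p,tuple(u),.01)[:2] for u in c]);print(m["p"],P.min(0),P.max(0),P[P[:,1].argmax()])
E
python3 -m handwheel '[{"ax":0,"ay":0,"az":0,"x":0,"y":0,"z":-3,"fingers":1},{"ax":0,"ay":0,"az":0,"x":0,"y":0,"z":-6,"fingers":1},{"ax":0,"ay":0,"az":0,"x":0,"y":0,"z":-9,"fingers":1},{"ax":0,"ay":0,"az":0,"x":0,"y":0,"z":-11.5,"fingers":1},{"ax":0,"ay":0,"az":0,"x":0,"y":0,"z":-13,"fingers":1},{"ax":0,"ay":0,"az":0,"x":0,"y":0,"z":-13.5,"fingers":1},{"ax":0,"ay":0,"az":0,"x":0,"y":0,"z":-13.5,"fingers":1}]'
```

```text
0.81 [ 0.33118775 -0.29009176] [ 0.39294313 -0.10705503] [ 0.36858795 -0.10705503]
time: 17.3
ee_pos: [0.3655, -0.0261, 0.0505]
eef_rot: [-2.502, 0.187, 1.748]
ft_force: [-0.7, 0.6, -3.9]
opening: 0.602
grasp_force: 29.9
```

```bash
python3 -m handwheel '[{"ax":0,"ay":0,"az":0,"x":0,"y":1,"z":0,"fingers":1},{"ax":0,"ay":0,"az":0,"x":0,"y":1,"z":-0.5,"fingers":1},{"ax":0,"ay":0,"az":0,"x":0,"y":1,"z":-1,"fingers":1},{"ax":0,"ay":0,"az":0,"x":0,"y":1,"z":-1.5,"fingers":1},{"ax":0,"ay":0,"az":0,"x":0,"y":1,"z":-1.8,"fingers":1},{"ax":0,"ay":0,"az":0,"x":0,"y":1,"z":-1.8,"fingers":1}]'; python3 -m handwheel '[{"ax":0,"ay":0,"az":0,"x":0,"y":0,"z":-0.2,"fingers":1},{"ax":0,"ay":0,"az":0,"x":0,"y":0,"z":-0.2,"fingers":1}]';  python3 -m handwheel '[{"ax":0,"ay":0,"az":0,"x":0,"y":0,"z":-0.2,"fingers":1},{"ax":0,"ay":0,"az":0,"x":0,"y":0,"z":-0.2,"fingers":1}]'
```

```text
time: 17.9
ee_pos: [0.365, -0.0161, 0.0316]
eef_rot: [-2.5, 0.187, 1.751]
ft_force: [-0.0, -0.6, -4.6]
opening: 0.6
grasp_force: 29.9
time: 18.1
ee_pos: [0.3652, -0.0161, 0.0299]
eef_rot: [-2.501, 0.187, 1.75]
ft_force: [-0.0, -1.3, -4.2]
opening: 0.599
grasp_force: 29.9
time: 18.3
ee_pos: [0.3652, -0.016, 0.0279]
eef_rot: [-2.501, 0.187, 1.75]
ft_force: [-0.4, 0.4, -3.9]
opening: 0.601
grasp_force: 29.9
```

```bash
for i in 1; do :; done; python3 -m handwheel '[{"ax":0,"ay":0,"az":0,"x":0,"y":0,"z":-0.15,"fingers":1},{"ax":0,"ay":0,"az":0,"x":0,"y":0,"z":-0.15,"fingers":1}]';  python3 -m handwheel '[{"ax":0,"ay":0,"az":0,"x":0,"y":0,"z":-0.15,"fingers":1},{"ax":0,"ay":0,"az":0,"x":0,"y":0,"z":-0.15,"fingers":1}]'
```

```text
time: 18.5
ee_pos: [0.3652, -0.016, 0.0264]
eef_rot: [-2.501, 0.187, 1.75]
ft_force: [-0.4, 0.0, -4.9]
opening: 0.598
grasp_force: 29.9
time: 18.7
ee_pos: [0.3653, -0.016, 0.0256]
eef_rot: [-2.5, 0.187, 1.751]
ft_force: [1.1, 1.0, 3.3]
opening: 0.604
grasp_force: 29.9
```

```bash
python3 -m handwheel '[{"ax":0,"ay":0,"az":0,"x":0,"y":0,"z":0,"fingers":0.8},{"ax":0,"ay":0,"az":0,"x":0,"y":0,"z":0,"fingers":0.2},{"ax":0,"ay":0,"az":0,"x":0,"y":0,"z":0,"fingers":0.15},{"ax":0,"ay":0,"az":0,"x":0,"y":0,"z":0,"fingers":0.15},{"ax":0,"ay":0,"az":0,"x":0,"y":0,"z":1,"fingers":0.15},{"ax":0,"ay":0,"az":0,"x":0,"y":0,"z":3,"fingers":0.15},{"ax":0,"ay":0,"az":0,"x":0,"y":0,"z":7,"fingers":0.15},{"ax":0,"ay":0,"az":0,"x":0,"y":0,"z":11,"fingers":0.15},{"ax":0,"ay":0,"az":0,"x":0,"y":0,"z":15,"fingers":0},{"ax":0,"ay":0,"az":0,"x":0,"y":0,"z":19,"fingers":0}]'
python3 - <<'E'
from m import *
print(np.degrees(env.state()["qpos"]).round(1))
for c in ["scene","side"]:
    p=prep(read_camera(c))
    for nm,X,z in [("a",[.395,-.02,.051],.051)]:
        x,y=proj(p,[X])[0].astype(int);i=p["image"][y-12:y+12,x-12:x+12].astype(int);m=(i[...,2]>110)&(i[...,1]<70)&(i[...,0]<70)
        ys,xs=np.nonzero(m);print(c,(x,y),len(xs),at_z(p,(xs.mean()+x-12,ys.mean()+y-12),z).round(4) if len(xs) else 0,[(round(d["p"],2),np.round(d["point"],3)) for d in recognise(p,"pack_a_latch")])
E
```

```text
time: 19.7
ee_pos: [0.3649, -0.016, 0.2173]
eef_rot: [-2.501, 0.187, 1.75]
ft_force: [-0.3, -0.1, 0.2]
opening: 0.967
grasp_force: 0.0
[ -9.3  39.9  92.7  -0.9 117.4  89.4]
scene (np.int64(239), np.int64(193)) 29 [ 0.3914 -0.0127  0.051 ] [(0.71, array([0.52 , 0.273, 0.065])), (0.56, array([ 0.381, -0.025,  0.047]))]
side (np.int64(286), np.int64(191)) 33 [ 0.4011 -0.0153  0.051 ] [(0.88, array([ 0.381, -0.002,  0.044])), (0.22, array([0.553, 0.227, 0.029]))]
```

```bash
python3 -m handwheel '[{"ax":-1.2,"ay":-7.7,"az":0,"x":0,"y":0,"z":2,"fingers":0},{"ax":-2.3,"ay":-15.4,"az":0,"x":0,"y":0,"z":3,"fingers":0},{"ax":-3.4,"ay":-23.1,"az":0,"x":-1,"y":0,"z":3,"fingers":0},{"ax":-4.6,"ay":-30.8,"az":0,"x":-2,"y":0,"z":3,"fingers":0},{"ax":-5.7,"ay":-38.5,"az":0,"x":-3,"y":0,"z":3,"fingers":0},{"ax":-6.9,"ay":-46.2,"az":0,"x":-4,"y":0,"z":3,"fingers":0},{"ax":-8,"ay":-53.9,"az":0,"x":-5,"y":0,"z":3,"fingers":0},{"ax":-9.2,"ay":-61.6,"az":0,"x":-6,"y":0,"z":3,"fingers":0},{"ax":-10.3,"ay":-69.1,"az":0,"x":-7,"y":0,"z":3,"fingers":0},{"ax":-10.3,"ay":-69.1,"az":0,"x":-7,"y":0,"z":3,"fingers":0}]'
python3 - <<'E'
from m import *
s=env.state();R=cv2.Rodrigues(np.array(s["eef_rot"]))[0];print(R.round(3).tolist(),s["ee_pos"],np.degrees(s["qpos"]).round(1))
p=prep(read_camera("wrist"));i=p["image"].astype(int)
X=[[.395,-.016,.051],[.356,-.015,.057]];print(proj(p,X).round())
m=((i[...,2]>130)&(i[...,1]<60)&(i[...,0]<60)).astype(np.uint8);n,_,st,ce=cv2.connectedComponentsWithStats(m)
for k in range(1,n):
    if st[k,4]>150:
        c=np.argwhere(_==k)[:,::-1];r=cv2.minAreaRect(c.astype(np.float32));B=np.array([at_z(p,u,.051)[:2] for u in cv2.boxPoints(r)])
        print(st[k],ce[k].round(1),at_z(p,ce[k],.051).round(4),[(np.linalg.norm(B[j]-B[j-1]).round(4),np.degrees(np.arctan2(*(B[j]-B[j-1])[::-1])).round(1)) for j in (0,1)])
cv2.imwrite("pics/w7.png",p["image"])
E
```

```text
time: 20.9
ee_pos: [0.2927, -0.0156, 0.2444]
eef_rot: [3.132, -0.235, 0.001]
ft_force: [0.2, 0.2, -0.7]
opening: 0.995
grasp_force: 0.0
[[0.989, -0.149, 0.001], [-0.149, -0.989, -0.001], [0.001, 0.0, -1.0]] [ 0.29268494 -0.01560703  0.24440777] [-12.2  -9.8 126.7  -0.   63.1  86.4]
[[265. 102.]
 [270. 140.]]
[  0  20  12  34 227] [ 3.6 39.9] [0.5053 0.2481 0.051 ] [(np.float64(0.0132), np.float64(77.5)), (np.float64(0.0333), np.float64(-17.4))]
[255  93  30  18 512] [269.5 101.8] [ 0.3941 -0.0205  0.051 ] [(np.float64(0.017), np.float64(-9.5)), (np.float64(0.0301), np.float64(-98.6))]
```

```bash
python3 -m handwheel '[{"ax":0,"ay":0,"az":0,"x":3,"y":0.1,"z":-2,"fingers":0},{"ax":0,"ay":0,"az":0,"x":6.3,"y":0.1,"z":-5,"fingers":0},{"ax":0,"ay":0,"az":0,"x":6.3,"y":0.1,"z":-9,"fingers":0},{"ax":0,"ay":0,"az":0,"x":6.3,"y":0.1,"z":-13,"fingers":0},{"ax":0,"ay":0,"az":0,"x":6.3,"y":0.1,"z":-16,"fingers":0},{"ax":0,"ay":0,"az":0,"x":6.3,"y":0.1,"z":-18.5,"fingers":0},{"ax":0,"ay":0,"az":0,"x":6.3,"y":0.1,"z":-20.6,"fingers":0},{"ax":0,"ay":0,"az":0,"x":6.3,"y":0.1,"z":-20.6,"fingers":0}]'; python3 -m handwheel '[{"ax":0,"ay":0,"az":0,"x":0,"y":0,"z":0,"fingers":1},{"ax":0,"ay":0,"az":0,"x":0,"y":0,"z":0,"fingers":1},{"ax":0,"ay":0,"az":0,"x":0,"y":0,"z":0,"fingers":1},{"ax":0,"ay":0,"az":0,"x":0,"y":0,"z":0,"fingers":1},{"ax":0,"ay":0,"az":0,"x":0,"y":0,"z":0,"fingers":1},{"ax":0,"ay":0,"az":0,"x":0,"y":0,"z":0,"fingers":1},{"ax":0,"ay":0,"az":0,"x":0,"y":0,"z":0,"fingers":1}]'
```

```text
time: 21.75
ee_pos: [0.357, -0.0148, 0.0361]
eef_rot: [-3.132, 0.235, 0.015]
ft_force: [0.2, 0.0, -0.0]
opening: 0.999
grasp_force: 0.0
time: 22.45
ee_pos: [0.3584, -0.0151, 0.0394]
eef_rot: [3.133, -0.235, -0.002]
ft_force: [-0.4, 0.7, 7.8]
opening: 0.6
grasp_force: 30.0
```

```bash
python3 -m handwheel '[{"ax":0,"ay":0,"az":0,"x":0,"y":0,"z":1,"fingers":1},{"ax":0,"ay":0,"az":0,"x":0,"y":0,"z":4,"fingers":1},{"ax":0,"ay":0,"az":0,"x":0,"y":0,"z":8,"fingers":1},{"ax":0,"ay":0,"az":8,"x":1,"y":0,"z":12,"fingers":1},{"ax":0,"ay":0,"az":16,"x":2,"y":0,"z":16,"fingers":1},{"ax":0,"ay":0,"az":24,"x":3,"y":1,"z":19,"fingers":1},{"ax":0,"ay":0,"az":32,"x":4,"y":2,"z":19,"fingers":1},{"ax":0,"ay":0,"az":40,"x":5,"y":3,"z":19,"fingers":1},{"ax":0,"ay":0,"az":48,"x":6,"y":4,"z":19,"fingers":1},{"ax":0,"ay":0,"az":56,"x":6,"y":5,"z":19,"fingers":1}]'; python3 -m handwheel '[{"ax":0,"ay":0,"az":8,"x":0,"y":1,"z":0,"fingers":1},{"ax":0,"ay":0,"az":16,"x":0,"y":1.5,"z":0,"fingers":1},{"ax":0,"ay":0,"az":24,"x":0,"y":1.5,"z":0,"fingers":1},{"ax":0,"ay":0,"az":32,"x":0,"y":1.5,"z":0,"fingers":1},{"ax":0,"ay":0,"az":40,"x":0,"y":1.5,"z":0,"fingers":1},{"ax":0,"ay":0,"az":47,"x":0,"y":1.5,"z":0,"fingers":1},{"ax":0,"ay":0,"az":50,"x":0,"y":1.5,"z":0,"fingers":1},{"ax":0,"ay":0,"az":50,"x":0,"y":1.5,"z":0,"fingers":1}]';python3 - <<'E'
from m import *
s=env.state();R=cv2.Rodrigues(np.array(s["eef_rot"]))[0];print("tool y",np.degrees(np.arctan2(R[1,1],R[0,1])),s["ee_pos"],np.degrees(s["qpos"]).round(1))
p=prep(read_camera("wrist"));i=p["image"].astype(int);zb=s["ee_pos"][2]-.0394
m=((i[...,2]>130)&(i[...,1]<60)&(i[...,0]<60)).astype(np.uint8);n,l,st,ce=cv2.connectedComponentsWithStats(m)
for k in range(1,n):
    if st[k,4]>150:
        z=zb+.051 if ce[k][1]>130 else .065
        c=np.argwhere(l==k)[:,::-1];r=cv2.minAreaRect(c.astype(np.float32));B=np.array([at_z(p,u,z)[:2] for u in cv2.boxPoints(r)])
        print("red",st[k],at_z(p,ce[k],z).round(4),[(np.linalg.norm(B[j]-B[j-1]).round(4),np.degrees(np.arctan2(*(B[j]-B[j-1])[::-1])).round(1)) for j in (0,1)])
m=((i[...,2]>150)&(i[...,1]>60)&(i[...,1]<175)&(i[...,0]<40)).astype(np.uint8);n,l,st,ce=cv2.connectedComponentsWithStats(m)
for k in range(1,n):
    if st[k,4]>300:
        c=np.argwhere(l==k)[:,::-1];r=cv2.minAreaRect(c.astype(np.float32));b=cv2.boxPoints(r);print("orange",st[k],np.array([at_z(p,u,.014)[:2] for u in b]).round(4).tolist())
q=prep(read_camera("side"));x,y=proj(q,[[.41,.09,zb+.051]])[0].astype(int);i=q["image"][y-12:y+12,x-12:x+12].astype(int);m=(i[...,2]>110)&(i[...,1]<70)&(i[...,0]<70);ys,xs=np.nonzero(m)
if len(xs):print("side",len(xs),at_z(q,(xs.mean()+x-12,ys.mean()+y-12),zb+.051))
E
```

```text
time: 23.45
ee_pos: [0.4184, 0.0354, 0.2293]
eef_rot: [2.872, 1.272, -0.003]
ft_force: [-1.3, -0.1, -5.0]
opening: 0.6
grasp_force: 30.0
time: 24.25
ee_pos: [0.4175, 0.0499, 0.2292]
eef_rot: [2.071, 2.361, -0.002]
ft_force: [-0.0, -0.4, -4.6]
opening: 0.602
grasp_force: 30.0
tool y 7.474341244217802 [0.41753876 0.04993928 0.22920818] [ 5.000e-01  6.900e+00  1.129e+02 -1.000e-01  6.020e+01 -6.900e+00]
red [384   2  36  22 712] [0.5036 0.2417 0.065 ] [(np.float64(0.0323), np.float64(-173.5)), (np.float64(0.0177), np.float64(97.6))]
red [479   9  34  22 654] [0.5941 0.2515 0.065 ] [(np.float64(0.0332), np.float64(-172.5)), (np.float64(0.0176), np.float64(99.6))]
red [ 247  196   65   34 2178] [0.4121 0.0878 0.2408] [(np.float64(0.0157), np.float64(95.9)), (np.float64(0.0288), np.float64(7.5))]
orange [351   4  55 122 666] [[0.4867, 0.1391], [0.4675, 0.261], [0.5247, 0.269], [0.5484, 0.1466]]
orange [ 267    6   63  118 6997] [[0.378, 0.2462], [0.4423, 0.255], [0.4619, 0.1367], [0.3926, 0.1274]]
orange [433   9  50 119 866] [[0.581, 0.151], [0.5567, 0.2712], [0.6112, 0.2797], [0.6397, 0.1582]]
orange [428 247  69  31 649] [[0.6216, -0.0342], [0.6134, 0.0062], [0.7072, 0.0104], [0.7185, -0.0309]]
side 18 [0.41629442 0.08902832 0.24080818]
```

```bash
python3 -m handwheel '[{"ax":0,"ay":0,"az":0,"x":0,"y":4,"z":0,"fingers":1},{"ax":0,"ay":0,"az":0,"x":0,"y":8,"z":0,"fingers":1},{"ax":0,"ay":0,"az":0,"x":0,"y":12,"z":-2,"fingers":1},{"ax":0,"ay":0,"az":0,"x":0,"y":14.2,"z":-5,"fingers":1},{"ax":0,"ay":0,"az":0,"x":0,"y":14.2,"z":-9,"fingers":1},{"ax":0,"ay":0,"az":0,"x":0,"y":14.2,"z":-12.5,"fingers":1},{"ax":0,"ay":0,"az":0,"x":0,"y":14.2,"z":-14.5,"fingers":1},{"ax":0,"ay":0,"az":0,"x":0,"y":14.2,"z":-15,"fingers":1},{"ax":0,"ay":0,"az":0,"x":0,"y":14.2,"z":-15,"fingers":1}]';python3 - <<'E'
from m import *
s=env.state();p=prep(read_camera("wrist"));i=p["image"].astype(int);zb=s["ee_pos"][2]-.0394
m=((i[...,2]>150)&(i[...,1]>60)&(i[...,1]<175)&(i[...,0]<40)).astype(np.uint8);n,l,st,ce=cv2.connectedComponentsWithStats(m)
print([st[k].tolist() for k in range(1,n) if st[k,4]>60])
m=((i[...,2]>130)&(i[...,1]<60)&(i[...,0]<60)).astype(np.uint8);n,l,st,ce=cv2.connectedComponentsWithStats(m)
print([(st[k].tolist(),at_z(p,ce[k],zb+.051 if ce[k][0]<330 else .065).round(4)) for k in range(1,n) if st[k,4]>60])
E
```

```text
time: 25.25
ee_pos: [0.4181, 0.1919, 0.079]
eef_rot: [2.073, 2.359, -0.003]
ft_force: [0.7, -0.1, -3.7]
opening: 0.6
grasp_force: 30.0
[[225, 155, 107, 24, 1736], [364, 156, 112, 122, 1691], [508, 159, 52, 8, 325], [491, 167, 42, 125, 486], [531, 168, 29, 5, 80]]
[([418, 183, 59, 30, 1675], array([0.503 , 0.2429, 0.065 ])), ([246, 196, 67, 35, 2278], array([0.4127, 0.2295, 0.0906]))]
```

```bash
python3 -m handwheel '[{"ax":0,"ay":0,"az":0,"x":0,"y":0,"z":-0.5,"fingers":1},{"ax":0,"ay":0,"az":0,"x":0,"y":0,"z":-1,"fingers":1},{"ax":0,"ay":0,"az":0,"x":0,"y":0,"z":-1.4,"fingers":1},{"ax":0,"ay":0,"az":0,"x":0,"y":0,"z":-1.4,"fingers":1}]'; python3 -m handwheel '[{"ax":0,"ay":0,"az":0,"x":0,"y":0,"z":-0.4,"fingers":1},{"ax":0,"ay":0,"az":0,"x":0,"y":0,"z":-0.8,"fingers":1},{"ax":0,"ay":0,"az":0,"x":0,"y":0,"z":-1.0,"fingers":1},{"ax":0,"ay":0,"az":0,"x":0,"y":0,"z":-1.0,"fingers":1}]'; python3 -m handwheel '[{"ax":0,"ay":0,"az":0,"x":0,"y":0,"z":-0.1,"fingers":1},{"ax":0,"ay":0,"az":0,"x":0,"y":0,"z":-0.15,"fingers":1}]'
```

```text
time: 25.7
ee_pos: [0.418, 0.1919, 0.0647]
eef_rot: [2.072, 2.36, -0.002]
ft_force: [-0.2, 0.5, -4.5]
opening: 0.597
grasp_force: 30.0
time: 26.1
ee_pos: [0.418, 0.1919, 0.0547]
eef_rot: [2.072, 2.36, -0.002]
ft_force: [-0.9, 0.4, -3.6]
opening: 0.6
grasp_force: 30.0
time: 26.3
ee_pos: [0.4182, 0.192, 0.0535]
eef_rot: [2.072, 2.36, -0.001]
ft_force: [0.6, -0.1, -4.5]
opening: 0.601
grasp_force: 30.0
```

```bash
python3 -m handwheel '[{"ax":0,"ay":0,"az":0,"x":0,"y":0,"z":-0.1,"fingers":1},{"ax":0,"ay":0,"az":0,"x":0,"y":0,"z":-0.1,"fingers":0.25},{"ax":0,"ay":0,"az":0,"x":0,"y":0,"z":-0.1,"fingers":0.25},{"ax":0,"ay":0,"az":0,"x":0,"y":0,"z":-0.1,"fingers":0.25},{"ax":0,"ay":0,"az":0,"x":0,"y":0,"z":3,"fingers":0.25},{"ax":0,"ay":0,"az":0,"x":0,"y":0,"z":8,"fingers":0.25},{"ax":0,"ay":0,"az":0,"x":0,"y":-3,"z":13,"fingers":0.25},{"ax":0,"ay":0,"az":0,"x":0,"y":-7,"z":17,"fingers":0.25},{"ax":0,"ay":0,"az":0,"x":2,"y":-11,"z":20,"fingers":0.25},{"ax":0,"ay":0,"az":0,"x":5,"y":-15,"z":22,"fingers":0}]'
python3 -m handwheel '[{"ax":0,"ay":0,"az":0,"x":3,"y":-1,"z":3,"fingers":0},{"ax":0,"ay":0,"az":0,"x":3,"y":-1,"z":3,"fingers":0},{"ax":0,"ay":0,"az":0,"x":3,"y":-1,"z":3,"fingers":0}]'
python3 - <<'E'
from m import *
u=np.array([np.cos(np.radians(7.2)),np.sin(np.radians(7.2))]);v=np.array([-u[1],u[0]]);c=np.array([.509,.202])
p=prep(read_camera("wrist"));i=p["image"].astype(int)
m=((i[...,2]>130)&(i[...,1]<60)&(i[...,0]<60)).astype(np.uint8);n,l,st,ce=cv2.connectedComponentsWithStats(m)
for k in range(1,n):
    if st[k,4]>100:
        B=cv2.boxPoints(cv2.minAreaRect(np.argwhere(l==k)[:,::-1].astype(np.float32)));B=np.array([at_z(p,b,.065)[:2] for b in B]);x=at_z(p,ce[k],.065)[:2]-c
        print(st[k].tolist(),"case xy mm",(1e3*np.array([x@u,x@v])).round(1),(np.linalg.norm(B-np.roll(B,1,0),axis=1)*1e3).round(1)[:2])
for cam in ["side","scene"]:
    q=prep(read_camera(cam));print(cam,[np.round(d["point"],3).tolist() for d in recognise(q,"pack_a")])
E
```

```text
time: 27.3
ee_pos: [0.4579, 0.0562, 0.2672]
eef_rot: [2.069, 2.359, 0.002]
ft_force: [1.0, 1.3, -0.8]
opening: 0.797
grasp_force: 0.0
time: 27.6
ee_pos: [0.4879, 0.0472, 0.2944]
eef_rot: [2.073, 2.359, -0.001]
ft_force: [0.6, 0.6, -0.1]
opening: 0.994
grasp_force: 0.0
[303, 11, 29, 17, 445] case xy mm [-0. 41.] [16.3 30.6]
[220, 14, 27, 16, 406] case xy mm [-92.4  38.3] [15.3 28.5]
[385, 15, 29, 17, 463] case xy mm [90.7 38.8] [16.5 31.5]
side [[0.397, -0.377, 0.038], [0.549, 0.412, 0.05], [0.44, 0.194, 0.055], [0.623, 0.22, 0.059]]
scene [[0.527, 0.183, 0.058], [0.434, 0.172, 0.061], [0.62, 0.195, 0.061], [0.405, -0.389, 0.045], [0.584, 0.404, 0.025]]
```

```bash
python3 -c "
from plant import job
print(job.hand_in())"
```

```text
the job is handed in; nothing more can be done
None
```

Both loose packs are in the empty pockets, rail up and latch towards the lid, pack_a in the near pocket and pack_b in the far one. My last camera measurement put both latches within about 2 mm of target. The job is handed in, but the call returned no verdict.

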